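Set the end stop of a drill jig and bring the tube up to it

ROBOT

A 6-joint arm with a two-finger parallel gripper is mounted at the origin on a cart in front of the work surface, level with it; the furniture and walls round the work are solid. World frame = base frame: x ahead of the robot, y to its left, z up, the work surface at z = 0. Lengths are in m, angles in degrees, forces in N, time in s.
With the tool pointing down it reaches from about 0.4 to 0.825 m from the base axis. Payload 7 kg.
Tool frame: the origin (TCP) lies midway between the tips of the shut fingers; the grasp point (between the pads) lies 19 mm behind it; z points along the fingers, y is the direction in which the jaws open and shut (so a half turn about z gives the same grasp; the last joint's range is limited). The gripper opens to 88 mm and grips with 3 to 60 N. Pads are 19 mm wide; open, the fingers measure 130 mm over their backs; the gripper's body (78 mm by 193 mm) begins 47 mm behind the grasp point.
Start: joints at [-53.222, 20.546, 0.682, 0, -70.136, -16.507], TCP at [0.234, -0.633, 0.227] pointing down, gripper open.
Joint ranges: [-176.03, 176.03], [-82.01, 121.73], [-58.28, 71.71], [-173.87, 95.51], [-174.79, -0.11], [-173.66, 173.66]. Speed limits (degrees/s): [136.94, 136.94, 172.46, 180, 180, 180].

INTERFACE

Orientations are given as [roll, pitch, yaw] about the fixed x, y, z axes, in that order (R = Rz(yaw) Ry(pitch) Rx(roll)).
In Python, from plant import r gives the robot as it stands. The module is installed in compiled form; this text tells all that it offers.
- The arm moves only by the tool send_rows, never from a script. Its argument "motion" is a list of rows, each an object with "travel": the shift along the tool's x, y, z in m, a list of three; "spin": the turn about the tool's z in degrees. In form: [{"travel": [tx, ty, tz], "spin": spin}, ...]. A call has 1 to 5 rows; each row shifts and turns the pose as measured when the row begins, along the tool's axes as they then stand; what a row does not reach is not made up. A row lasts 1/12 s, in which the tool goes at most 41.7 mm and 7.16 degrees, less where a joint would pass 70% of its speed; a pose out of reach is approached as far as the arm can. A call is refused whole if a number of a shift passes 0.0417 or a number of a turn 7.16, either way. A call with a gripper value outside its range is refused whole. "gripper" is the gripper command: -1 is shut, 1 is fully open, values between are in proportion, set as the call begins (left out, the last holds). The fingers move at their own pace and stop on an object; "squeeze" is the grip in N (left out, the last holds). Time passes only in rows, so rows that do not move let the fingers close. It gives the time, the measured TCP pose, the force and the opening at its end, in the units of the state.
- r.get_state(): the state, without advancing time (a new reading comes with each control period).
- r.capture(name): name is "side" or "top"; returns (picture, depth): 400x640x3 uint8, blue, green, red; 400x640 float32, m along the optical axis (not along the pixel's ray), 0 where there is no reading.
- r.get_calibration(name): a dict with "fov_y" (degrees; the focal length in pixels is half the picture's height over the tangent of half this angle, whatever the lens; pixels are square), "cx", "cy" (the principal point, pixels), "origin" and "orientation" of the camera in the world. Camera axes: x right, y down, z forward; pixel columns grow to the right and rows downward; lengths in m; the calibration is good to about 2 mm. A picture is of the moment at which its call begins. get_calibration takes no time and is no camera call.
- r.close_job(): hands the job in, once; it reports no verdict.
Trained networks look in the newest picture that a camera, given by its name, has taken for a name from the list of things; names that differ only in an ending like _2 or _b are one class to them, and where a whole thing is asked for, a point or a joint stands for the part that bears it (a point fixed in the world has none). Each returns a list of dicts, best first, with "conf" (0 to 1); they miss things now and then, are a little off and sometimes report something else, mostly with a low value. They report only what shows in the picture. A call takes as long as a camera call.
- r.boxes_of(camera, target): "at" ([x, y, z] in m, in the coordinates of the camera as it stood for that picture, good to about 4 mm: the middle of the surface that is visible of it).
- r.pinpoint(camera, target): "at" ([x, y, z] in m, in the coordinates of the camera as it stood for that picture, good to about 4 mm: a listed point, or the origin of a listed thing).
The state is a dict: "time_s": time; "joints": joint angles; "qd": joint speeds; "joint_torque": joint torques, N m; "tcp_pos": TCP position; "eef_rot": TCP orientation; "contact_force": force on the tool from outside, world axes, zero at the start; "moment": the same for the moment, N m; "gripper_width": finger opening in m.
Only numpy, scipy, OpenCV 4.12 (cv2) and the standard library are available. Lean on these libraries where they do the work, as an engineer would, in place of code of your own. Each camera call takes 0.05 s, during which the arm holds its last target. There are 200 camera calls.

TASK

Set up the drill jig for the next hole: push the blue sliding stop along its rail until its spring plunger drops into the notch at the red tab, and leave it seated there. Then push the square tube along the bed by its black-capped end until its open end rests against the stop, gently enough that the stop stays in its notch. Only push with the fingertips: do not pull up the plunger knob, lift the tube, or disturb the tub of screws, castor and end caps around the jig.

Things in the scene. Friction and masses are not known exactly. Their poses are not given: they have to be found in the camera images.
- jig: Drill jig fixed to the bench, 470 mm long (its y), 120 mm wide (its x), turned by up to 15 degrees; origin at the centre of its underside. The sliding stop is at its -y end, the tube at its +y end. The bed for the tube is a channel along y, 32 mm wide, centred at x = -10 mm, floor at z = 12 mm; front lip (-x side) up to z = 20 mm.
- rail_top (a point): Point on the aluminium rail's top, 38 mm above the bench, at its -y end (jig x = 19, y = -233 mm). The rail runs beside the bed at x = 6 to 32 mm, as far as y = 12 mm, then on as a low fence 26 mm high. V notches 13.6 mm wide in its top at jig y = -135, -95, -55 mm, a coloured tab beside each. A keeper 44 mm high closes its -y end (y = -233 to -228 mm).
- bush (a point): Top centre of the steel drill bush, 64 mm above the bench, in a dark bracket that spans the bed at jig y = -17 to +17 mm; its underside clears the tube by about 4 mm.
- stop (a joint): Position of the blue stop along the rail, m, 0 to 0.15, growing to jig +y; its pointer is at jig y = -0.195 + this. Starts short of all notches. Slides at 1 to 3 N; at a notch the plunger snaps in, the stop jumps a few mm and the push dips; pushing it out again, either way, takes about 12 to 15 N. Notches before the red tab's are pushed through.
- plunger (a joint): Spring plunger in the stop, m: about 0 while its nose rides on the rail's top, about 0.004 when it has dropped into a notch; negative when the knob is pulled up. A red ring under the black knob shows while it is riding and disappears when it has dropped.
- stop_face (a point): Centre of the stop's steel face that the tube butts against (it looks to jig +y), 15 mm above the bed floor. The face is 27 mm wide and reaches from 4 to 41 mm above the floor of the bed.
- stop_back (a point): Where to push the stop: its flat back (looks to jig -y), here 48 mm above the bench, over the rail's front edge. The back spans 39 to 57 mm above the bench from this point to 39 mm on its +x side, and 16 to 53 mm above the bench down into the bed, to 28 mm on its -x side. The plunger knob on top stands 22 mm ahead of the back, up to 80 mm above the bench.
- stop_pointer (a point): Tip of the stop's pointer with a white line, above the row of tabs, in line with the plunger; 22 mm ahead of the back and 22 mm behind the face. Axes as the jig's.
- tab_red: Red tab, 16 x 24 x 4 mm, screwed to the base's front edge beside the notch to be used; origin at the centre of its underside, axes as the jig's; its y is the y of the notch's centre.
- tab_yellow: Yellow tab of the same size, beside another notch.
- tab_white: White tab of the same size, beside another notch.
- tube: Steel square tube, 30 x 30 mm, 150 mm long along its y, lying loose in the bed with 1 mm of play at each side; 0.18 to 0.36 kg. Origin at the centre of its underside (on the bed floor, 12 mm above the bench); top 42 mm above the bench. Axes as the jig's.
- tube_cap (a point): Centre of the black-capped end of the tube (its +y end, flat, 30 x 30 mm): push here.
- tube_end (a point): Centre of the open end of the tube (its -y end), which is to meet the stop's face.
- castor_1: Castor with black wheel, 72 x 60 x 65 mm, standing loose on its plate on the bench beyond the jig (+x side); origin under its centre.
- clear_tub: Clear plastic tub with black screws, 120 mm across, 130 mm tall, standing loose on the bench beyond the jig (+x side); origin under its centre.
- end_cap_3: Black square end cap, 30 x 30 x 19 mm, loose on the bench in front of the jig (-x side); origin under its centre.
- end_cap_4: Another such end cap, also in front of the jig.

How it is judged:
By the outcome, as a careful person would: the job done as asked, in the order asked, and still so for the second after the job is handed in, with the robot touching nothing.
It also fails if it takes over 58 s, if anything falls off the work surface, if the arm or the gripper's body presses on something with over 40 N, if the wrist force passes 120 N, or if a joint passes its speed limit or range.

## Working session

There is one attempt and no reset: what is moved stays moved. The work goes in short steps, Python scripts to look and compute and a tool call to move; the robot and the scene stay as the last step left them, time stands still between calls to the robot, and variables do not carry over. Pictures are saved under pics/ and viewed, about 8 in all and at most 12, crops included, and the job is handed in when it is done.

Besides the shell and the picture viewer there is one more tool, called after "Call:" as name(argument=value, ...) on one line, values as JSON. send_rows: Moves the arm, as the interface text tells. Its arguments: {"type":"object","properties":{"motion":{"type":"array"},"gripper":{"type":"number"},"squeeze":{"type":"number"}},"required":["motion"]}

```bash
mkdir -p pics; cat > h.py <<'E'
import numpy as np, cv2
from scipy.spatial.transform import Rotation as R
from plant import r
def cam(n):
    c=r.get_calibration(n); o=np.array(c["origin"]); q=c["orientation"]
    return c,o,R.from_euler('xyz',q,degrees=True)
def w(n,p):
    c,o,q=cam(n); return q.apply(p)+o
def pts(names,cams=("side","top")):
    for t in names:
        for n in cams:
            for d in r.pinpoint(n,t)[:2]:
                print(t,n,round(d["conf"],2),np.round(w(n,d["at"]),4))
def shot(n,f):
    im,d=r.capture(n); cv2.imwrite("pics/"+f,im); return im,d
E
cat > a.py <<'E'
from h import *
print(r.get_state())
for n in("side","top"):
    shot(n,n+"0.png"); print(r.get_calibration(n))
pts(["jig","rail_top","bush","stop_face","stop_back","stop_pointer","tab_red","tab_yellow","tab_white","tube","tube_cap","tube_end","castor","clear_tub","end_cap"])
E
python3 a.py
```

```text
{'time_s': 0.0, 'joints': array([-5.32237929e+01,  2.05906373e+01,  6.32406025e-01, -2.24316742e-02,
       -7.01347366e+01, -1.65084434e+01]), 'qd': array([ 0.02398048, -0.01111932,  0.02210316,  0.02349921, -0.01033099,
       -0.02557521]), 'joint_torque': array([-2.79070860e-03, -5.82718849e+01,  2.93050861e+01,  6.99748546e+00,
        6.72389375e-03, -1.56904480e-04]), 'tcp_pos': array([ 0.23365334, -0.63273447,  0.22561403]), 'eef_rot': array([ 1.79904872e+02, -6.20249651e-03, -1.59739871e+02]), 'contact_force': array([-0.35123771,  1.03909638, -0.45333007]), 'moment': array([-0.03082965, -0.00492374, -0.01725827]), 'gripper_width': 0.08755807722235129}
{'fov_y': 57.817128762781536, 'cx': 319.81422270341466, 'cy': 199.1711234988234, 'origin': array([0.45982401, 0.72819866, 0.44167342]), 'orientation': array([-1.16780690e+02, -5.73184739e-02, -1.72495077e+02])}
{'fov_y': 46.62255391789171, 'cx': 313.9923207941203, 'cy': 195.9170531343854, 'origin': array([ 0.52474595, -0.01738838,  0.93755932]), 'orientation': array([-176.09336553,    0.98279088,  -90.56754997])}
jig side 0.61 
[... 1012 characters left out ...]
9]
tube top 0.38 [ 0.4832 -0.1979  0.0476]
tube_cap side 0.97 [0.5577 0.1916 0.0258]
tube_cap top 0.84 [0.5566 0.1871 0.0255]
tube_end side 0.95 [0.5226 0.0407 0.0289]
tube_end side 0.39 [ 0.4492 -0.1233  0.0114]
tube_end top 0.68 [0.5187 0.0431 0.0278]
castor side 0.83 [ 6.121e-01 -1.611e-01 -1.000e-04]
castor side 0.66 [ 0.4641 -0.0371  0.0166]
castor top 0.91 [ 0.6118 -0.1597 -0.0024]
castor top 0.26 [ 0.404  -0.0284  0.0017]
clear_tub side 0.61 [0.6973 0.006  0.0025]
clear_tub side 0.41 [ 0.4555 -0.0793  0.0141]
end_cap side 0.71 [ 0.4432  0.1085 -0.0012]
end_cap side 0.7 [ 0.4043 -0.0205  0.0008]
end_cap top 0.81 [ 4.032e-01 -2.590e-02  1.000e-04]
end_cap top 0.64 [0.4421 0.1045 0.    ]
```

View pics/top0.png

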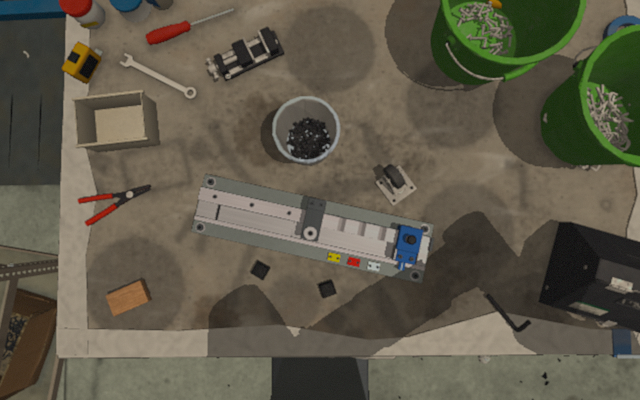

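View pics/side0.png

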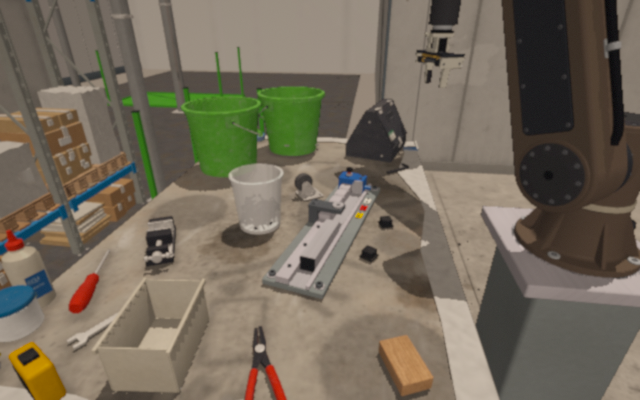

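```bash
cat > b.py <<'E'
from h import *
# fit jig pose from points
L=[((-.0,0),(.522,.0035)),((.019,-.233),(.4883,-.2272)),((-.010,.0),(.514,.0085))]
import itertools
# tube axis: cap-end
for a,b in [((.5577,.1893),(.5207,.0419)),((.4675,-.041),(.4484,-.1185))]:
    d=np.array(a)-b; print(np.degrees(np.arctan2(-d[0],d[1])))
E
python3 b.py
```

```text
-14.091106948936602
-13.844735954221694
```

The top view shows the tabs at yellow (333,257), red (353,262) and white (374,267), with the stop at (408,245). So red is the middle notch, and white comes first and has to be pushed through. The black box at (590,270) may be in the way of the approach, so I'll check its height.

```bash
cat > c.py <<'E'
from h import *
im,d=r.capture("top")
c,o,q=cam("top"); f=200/np.tan(np.radians(c["fov_y"]/2))
v,u=np.mgrid[0:400,0:640]
P=q.apply(np.stack([(u-c["cx"])/f*d,(v-c["cy"])/f*d,d],-1).reshape(-1,3))+o
P=P[d.ravel()>0]
for y0 in np.arange(-.7,-.2,.04):
    print(round(y0,2),[round(float(P[(abs(P[:,1]-y0-.02)<.02)&(abs(P[:,0]-x0-.02)<.02)][:,2].max(initial=-1)),2) for x0 in np.arange(.2,.64,.04)])
# jig frame fit, with tabs, bush, etc. (mean of both cameras)
W=np.array([(.4883,-.2272),(.5143,.0085),(.4575,-.0787),(.4672,-.0412),(.4484,-.1185)])
J=np.array([(.019,-.233),(-.010,0),(-.066,-.095),(-.066,-.055),(-.066,-.135)])
yc=J.copy()
from scipy.optimize import least_squares
def fn(p):
    Rm=R.from_euler('z',p[2]).as_matrix()[:2,:2]
    J2=J.copy(); J2[2:,0]=p[3]
    return ((J2@Rm.T+p[:2])-W).ravel()
s=least_squares(fn,[.524,.0035,-.24,-.06]); print(s.x[:2],np.degrees(s.x[2]),s.x[3],np.round(s.fun*1e3,1))
E
python3 c.py
```

```text
-0.7 [-1.0, -1.0, -1.0, -1.0, -1.0, -1.0, -1.0, -1.0, -1.0, -1.0, -1.0]
-0.66 [-1.0, 0.01, 0.01, -1.0, 0.03, -1.0, 0.0, 0.0, 0.01, 0.0, 0.0]
-0.62 [-1.0, 0.01, 0.01, 0.09, 0.03, 0.02, 0.1, 0.09, 0.0, 0.0, 0.0]
-0.58 [-1.0, 0.0, 0.01, 0.09, 0.15, 0.15, 0.16, 0.11, 0.0, 0.0, 0.02]
-0.54 [-1.0, 0.0, 0.01, 0.07, 0.14, 0.17, 0.17, 0.13, 0.06, 0.0, 0.21]
-0.5 [-1.0, 0.0, 0.01, 0.05, 0.12, 0.17, 0.17, 0.15, 0.07, 0.0, 0.21]
-0.46 [-1.0, 0.0, 0.0, 0.01, 0.1, 0.16, 0.15, 0.0, 0.0, 0.0, 0.0]
-0.42 [-1.0, 0.0, 0.01, 0.01, 0.0, 0.0, 0.0, 0.0, 0.0, 0.0, 0.0]
-0.38 [-1.0, 0.01, 0.0, 0.01, 0.01, 0.0, 0.0, 0.0, 0.0, 0.0, 0.0]
-0.34 [-1.0, 0.0, 0.0, 0.0, 0.01, 0.0, 0.0, 0.0, 0.0, 0.0, 0.0]
-0.3 [-1.0, 0.0, 0.01, 0.0, 0.0, 0.0, 0.0, 0.0, 0.0, 0.0, 0.0]
-0.26 [-1.0, 0.0, 0.0, 0.0, 0.0, 0.0, 0.04, 0.05, 0.02, 0.0, 0.0]
-0.22 [-1.0, 0.0, 0.0, 0.0, 0.0, 0.02, 0.06, 0.08, 0.06, 0.01, 0.02]
[0.52313086 0.00375161] -13.163769208631766 -0.04475981449922624 [ 0.3 -0.3 -0.9 -2.5  0.4  0.1 -0.2  1.6  0.4  1. ]
```

Call:
send_rows(motion=[{"travel":[-0.03,0.025,0],"spin":0},{"travel":[-0.03,0.025,0],"spin":0},{"travel":[-0.03,0.025,0],"spin":0},{"travel":[-0.03,0.025,0],"spin":0},{"travel":[-0.03,0.025,0],"spin":0}], gripper=-1, squeeze=20)

```text
time_s: 2.07
tcp_pos: [0.3301, -0.4641, 0.2236]
eef_rot: [179.9, -0.1, -160.3]
contact_force: [1.6, -0.3, 0.7]
gripper_width: 0.0598
```

Call:
send_rows(motion=[{"travel":[-0.03,0.025,0],"spin":0},{"travel":[-0.03,0.025,0],"spin":0},{"travel":[-0.03,0.025,0],"spin":0},{"travel":[-0.03,0.025,0],"spin":0},{"travel":[-0.03,0.025,0],"spin":0}])

```text
time_s: 2.48
tcp_pos: [0.4322, -0.2875, 0.2248]
eef_rot: [-180.0, -0.0, -160.4]
contact_force: [0.9, -0.2, 0.0]
gripper_width: 0.0269
```

Call:
send_rows(motion=[{"travel":[0,0,0],"spin":-7},{"travel":[0,0,0],"spin":-7},{"travel":[0,0,0],"spin":-7},{"travel":[0,0,0],"spin":-7},{"travel":[0,0,0],"spin":-7}])

```text
time_s: 2.9
tcp_pos: [0.4377, -0.2787, 0.2265]
eef_rot: [-179.8, 0.1, -124.7]
contact_force: [1.6, -0.5, 0.7]
gripper_width: 0.0007
```

Call:
send_rows(motion=[{"travel":[0,0,0],"spin":-7},{"travel":[0,0,0],"spin":-7},{"travel":[0,0,0],"spin":-7},{"travel":[0,0,0],"spin":-3},{"travel":[0,0,0],"spin":0}])

```text
time_s: 3.32
tcp_pos: [0.4381, -0.2782, 0.2274]
eef_rot: [-179.6, -0.0, -99.7]
contact_force: [-0.3, 0.4, 0.4]
gripper_width: 0.0004
```

Call:
send_rows(motion=[{"travel":[0,0,0],"spin":3.8},{"travel":[-0.019,-0.011,0.02],"spin":0},{"travel":[-0.019,-0.011,0.03],"spin":0},{"travel":[-0.019,-0.01,0.035],"spin":0},{"travel":[0,0,0.035],"spin":0}])

```text
time_s: 3.73
tcp_pos: [0.4919, -0.232, 0.1146]
eef_rot: [-178.4, 0.0, -104.4]
contact_force: [0.1, 0.2, 0.4]
gripper_width: 0.0005
```

Call:
send_rows(motion=[{"travel":[0,0,0],"spin":0},{"travel":[0,0,0],"spin":0}])

```text
time_s: 3.9
tcp_pos: [0.4885, -0.2305, 0.1087]
eef_rot: [-179.0, -0.0, -104.6]
contact_force: [1.0, -0.7, 0.7]
gripper_width: -0.0001
```

```bash
cat > d.py <<'E'
from h import *
s=r.get_state(); O=np.array([.5231,.0037]); a=np.radians(-13.5)
X=np.array([np.cos(a),np.sin(a)]);Y=np.array([-np.sin(a),np.cos(a)])
p=s["tcp_pos"]; print(s["time_s"],"jig",np.round([(p[:2]-O)@X,(p[:2]-O)@Y,p[2]],4),"yaw",s["eef_rot"], "Fy",s["contact_force"][:2]@Y)
E
python3 d.py
```

```text
3.9 jig [ 0.021  -0.2358  0.1087] yaw [-1.79043198e+02 -2.85772916e-02 -1.04551631e+02] Fy -0.5019040034415583
```

Call:
send_rows(motion=[{"travel":[0,0,0.02],"spin":-1},{"travel":[0,0,0.017],"spin":0},{"travel":[0,0,0.01],"spin":0},{"travel":[0,0,0.004],"spin":0},{"travel":[0,0,0],"spin":0}])

```text
time_s: 4.32
tcp_pos: [0.4936, -0.2332, 0.0648]
eef_rot: [-178.5, -0.1, -103.8]
contact_force: [-0.4, 0.3, 0.4]
gripper_width: 0.0
```

```bash
python3 d.py; python3 - <<'E'
from h import *
im,d=shot("top","t1.png"); cv2.imwrite("pics/t1c.png",cv2.resize(im[190:300,290:470],None,fx=4,fy=4,interpolation=cv2.INTER_CUBIC))
E
```

```text
4.3167 jig [ 0.0266 -0.2372  0.0648] yaw [-1.78501102e+02 -7.25416417e-02 -1.03760904e+02] Fy 0.22470511197187848
```

View pics/t1c.png

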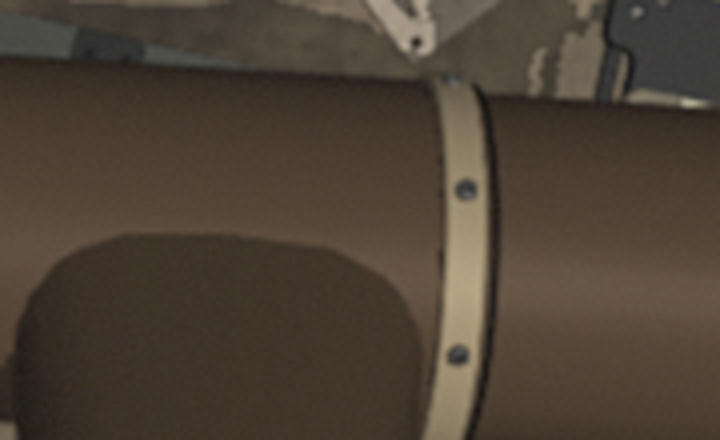

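The arm hides the jig from the top camera, so I'll use the side camera while pushing.

Call:
send_rows(motion=[{"travel":[0,0.004,0.006],"spin":0},{"travel":[0,0.004,0.005],"spin":0},{"travel":[0,0.002,0.002],"spin":0},{"travel":[0,0,0],"spin":0}])

```text
time_s: 4.7
tcp_pos: [0.4854, -0.2315, 0.0545]
eef_rot: [-178.1, -0.0, -103.8]
contact_force: [0.7, 0.5, -0.9]
gripper_width: 0.0006
```

```bash
python3 d.py; python3 - <<'E'
from h import *
im,d=shot("side","s1.png"); cv2.imwrite("pics/s1c.png",cv2.resize(im[130:250,290:410],None,fx=5,fy=5,interpolation=cv2.INTER_CUBIC))
E
```

```text
4.7 jig [ 0.0183 -0.2375  0.0545] yaw [-1.78137888e+02 -4.35351630e-02 -1.03809358e+02] Fy 0.6880797644020009
```

View pics/s1c.png

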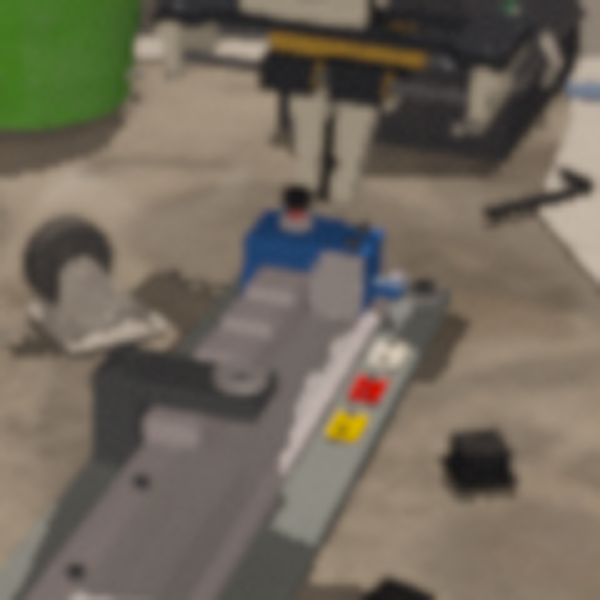

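The side crop shows the fingertips behind the blue stop. The red ring is visible at (295,212), so the plunger is riding. I'll lower a little and start pushing.

Call:
send_rows(motion=[{"travel":[0,0,0.004],"spin":0},{"travel":[0,0,0.003],"spin":0},{"travel":[-0.006,0,0],"spin":0},{"travel":[-0.006,0,0],"spin":0},{"travel":[-0.004,0,0],"spin":0}])

```text
time_s: 5.17
tcp_pos: [0.4902, -0.2155, 0.0473]
eef_rot: [-178.1, -0.1, -103.9]
contact_force: [-0.6, -1.3, 0.6]
gripper_width: 0.0004
```

Call:
send_rows(motion=[{"travel":[-0.004,0,0],"spin":0},{"travel":[-0.004,0,0],"spin":0},{"travel":[-0.004,0,0],"spin":0}])

```text
time_s: 5.42
tcp_pos: [0.4932, -0.203, 0.0473]
eef_rot: [-178.1, -0.1, -103.8]
contact_force: [0.2, -5.3, -1.8]
gripper_width: 0.0005
```

```bash
python3 d.py
```

```text
5.4167 jig [ 0.0192 -0.208   0.0473] yaw [-1.78144716e+02 -1.49309865e-01 -1.03771491e+02] Fy -5.146957347123283
```

Call:
send_rows(motion=[{"travel":[-0.005,0,0],"spin":0},{"travel":[-0.005,0,0],"spin":0},{"travel":[-0.005,0,0],"spin":0},{"travel":[-0.005,0,0],"spin":0},{"travel":[-0.005,0,0],"spin":0}])

```text
time_s: 5.83
tcp_pos: [0.4989, -0.1787, 0.0474]
eef_rot: [-178.2, -0.4, -103.7]
contact_force: [-0.2, -5.7, -1.5]
gripper_width: 0.0005
```

Call:
send_rows(motion=[{"travel":[-0.003,0,0],"spin":0},{"travel":[-0.003,0,0],"spin":0}])

```text
time_s: 6.0
tcp_pos: [0.5003, -0.1726, 0.0474]
eef_rot: [-178.2, -0.4, -103.6]
contact_force: [-0.5, -5.2, -1.6]
gripper_width: 0.0005
```

Call:
send_rows(motion=[{"travel":[-0.003,0,0],"spin":0}])

```text
time_s: 6.08
tcp_pos: [0.501, -0.1695, 0.0474]
eef_rot: [-178.2, -0.5, -103.6]
contact_force: [0.5, -4.0, -1.1]
gripper_width: 0.0005
```

Call:
send_rows(motion=[{"travel":[-0.003,0,0],"spin":0}])

```text
time_s: 6.17
tcp_pos: [0.5018, -0.1662, 0.0474]
eef_rot: [-178.2, -0.5, -103.6]
contact_force: [0.6, -1.4, 0.2]
gripper_width: 0.0007
```

Call:
send_rows(motion=[{"travel":[-0.003,0,0],"spin":0}])

```text
time_s: 6.25
tcp_pos: [0.5027, -0.1628, 0.0474]
eef_rot: [-178.2, -0.4, -103.6]
contact_force: [0.3, -0.9, -0.3]
gripper_width: 0.0004
```

Call:
send_rows(motion=[{"travel":[-0.003,0,0],"spin":0}])

```text
time_s: 6.33
tcp_pos: [0.503, -0.1606, 0.0474]
eef_rot: [-178.3, -0.5, -103.6]
contact_force: [-0.4, -15.2, -3.1]
gripper_width: 0.0006
```

Call:
send_rows(motion=[{"travel":[-0.003,0,0],"spin":0}])

```text
time_s: 6.42
tcp_pos: [0.5036, -0.1584, 0.0475]
eef_rot: [-178.3, -0.6, -103.5]
contact_force: [1.2, -8.1, -2.2]
gripper_width: 0.0006
```

```bash
python3 d.py
```

```text
6.4167 jig [ 0.0189 -0.1621  0.0475] yaw [-178.28363456   -0.61561822 -103.53830461] Fy -7.573401028429394
```

The white notch snapped near world y = -0.167, and the stop was being pushed out of it by -0.161. Red should therefore snap at about -0.128, and I should stop by -0.125.

Call:
send_rows(motion=[{"travel":[-0.004,0,0],"spin":0},{"travel":[-0.004,0,0],"spin":0},{"travel":[-0.004,0,0],"spin":0},{"travel":[-0.004,0,0],"spin":0}])

```text
time_s: 6.75
tcp_pos: [0.507, -0.1438, 0.0474]
eef_rot: [-178.3, -0.8, -103.5]
contact_force: [-0.8, -5.6, -0.3]
gripper_width: -0.0001
```

Call:
send_rows(motion=[{"travel":[-0.002,0,0],"spin":0},{"travel":[-0.002,0,0],"spin":0}])

```text
time_s: 6.92
tcp_pos: [0.508, -0.1396, 0.0475]
eef_rot: [-178.3, -0.8, -103.5]
contact_force: [-0.1, -5.0, -0.4]
gripper_width: 0.0005
```

Call:
send_rows(motion=[{"travel":[-0.002,0,0],"spin":0}])

```text
time_s: 7.0
tcp_pos: [0.5084, -0.1377, 0.0474]
eef_rot: [-178.3, -0.8, -103.5]
contact_force: [0.3, -4.7, -1.2]
gripper_width: 0.0005
```

Call:
send_rows(motion=[{"travel":[-0.002,0,0],"spin":0},{"travel":[-0.002,0,0],"spin":0}])

```text
time_s: 7.17
tcp_pos: [0.5093, -0.1338, 0.0474]
eef_rot: [-178.3, -0.9, -103.5]
contact_force: [-0.3, -5.1, -0.3]
gripper_width: 0.0003
```

Call:
send_rows(motion=[{"travel":[-0.0015,0,0],"spin":0}])

```text
time_s: 7.25
tcp_pos: [0.5097, -0.1323, 0.0474]
eef_rot: [-178.4, -0.9, -103.5]
contact_force: [0.7, -5.8, -0.7]
gripper_width: 0.0004
```

Call:
send_rows(motion=[{"travel":[-0.0015,0,0],"spin":0}])

```text
time_s: 7.33
tcp_pos: [0.51, -0.1308, 0.0474]
eef_rot: [-178.4, -0.9, -103.5]
contact_force: [-0.4, -4.5, -0.5]
gripper_width: -0.0
```

Call:
send_rows(motion=[{"travel":[-0.0015,0,0],"spin":0}])

```text
time_s: 7.42
tcp_pos: [0.5104, -0.1292, 0.0475]
eef_rot: [-178.4, -0.9, -103.5]
contact_force: [-0.8, -3.5, -0.0]
gripper_width: 0.0006
```

Call:
send_rows(motion=[{"travel":[-0.001,0,0],"spin":0}])

```text
time_s: 7.5
tcp_pos: [0.5107, -0.1279, 0.0474]
eef_rot: [-178.3, -0.9, -103.5]
contact_force: [-0.5, -2.4, 0.7]
gripper_width: 0.0004
```

Call:
send_rows(motion=[{"travel":[-0.001,0,0],"spin":0}])

```text
time_s: 7.58
tcp_pos: [0.511, -0.1265, 0.0474]
eef_rot: [-178.3, -0.8, -103.5]
contact_force: [0.1, -1.1, 0.8]
gripper_width: 0.0001
```

```bash
cat > e.py <<'E'
from h import *
import sys
im,d=shot("side",sys.argv[1]+".png"); cv2.imwrite("pics/%sc.png"%sys.argv[1],cv2.resize(im[150:250,290:410],None,fx=6,fy=6,interpolation=cv2.INTER_CUBIC))
pts(["stop_pointer","stop_face","tab_red","tube_end"],("side",))
E
python3 e.py s2; python3 d.py
```

```text
stop_pointer side 0.93 [ 0.461  -0.0822  0.0271]
stop_face side 0.87 [ 0.4912 -0.065   0.0267]
stop_face side 0.69 [0.5227 0.0408 0.0317]
tab_red side 0.52 [ 0.4555 -0.0782  0.0132]
tube_end side 0.76 [0.5272 0.0401 0.0301]
7.8333 jig [ 0.0187 -0.1296  0.0475] yaw [-178.3382288    -0.84031243 -103.49456218] Fy 0.08702613911511758
```

View pics/s2c.png

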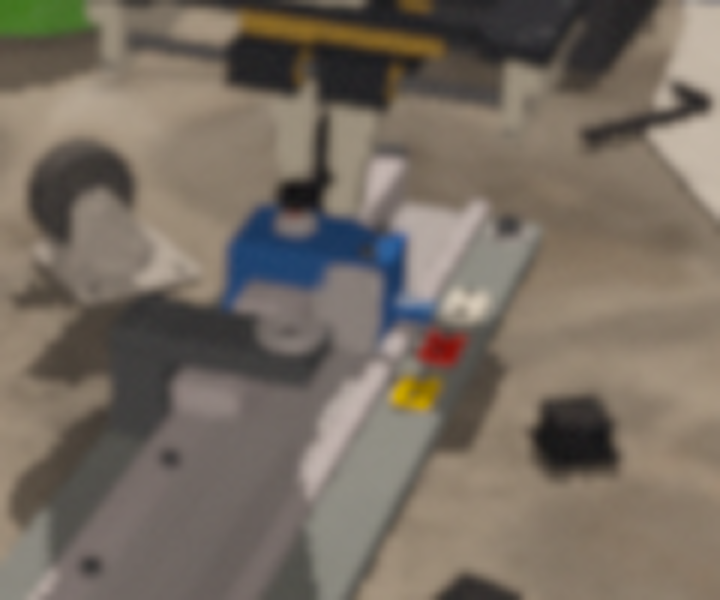

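```bash
python3 - <<'E'
from h import *
a=cv2.imread("pics/s1.png")[162:182,335:365]; b=cv2.imread("pics/s2.png")[175:195,325:355]
for i in (a,b):
    k=i.astype(int); red=k[...,2]-k[...,:2].max(-1); print(red.max(), (red>30).sum())
cv2.imwrite("pics/ring.png",cv2.resize(np.hstack([a,b]),None,fx=12,fy=12,interpolation=cv2.INTER_CUBIC))
c,o,q=cam("side"); f=200/np.tan(np.radians(c["fov_y"]/2))
for p in [(.461,-.0822,.027),(.4555,-.0782,.014),(.4484,-.1185,.014)]:
    v=q.inv().apply(np.array(p)-o); print((v[:2]/v[2]*f+[c["cx"],c["cy"]]-[290,150])*6)
E
```

```text
50 6
22 0
[429.43653516 314.73109441]
[440.76711517 347.60382003]
[459.48321477 305.06608965]
```

View pics/ring.png

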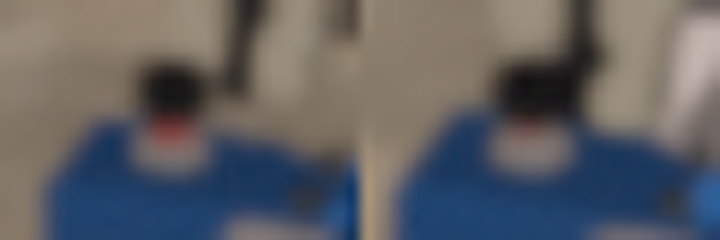

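The ring is much smaller but a trace of red remains, so the plunger may be only partly dropped. I'll nudge by small steps and watch the force.

Call:
send_rows(motion=[{"travel":[-0.001,0,0],"spin":0}])

```text
time_s: 7.92
tcp_pos: [0.5113, -0.1256, 0.0474]
eef_rot: [-178.3, -0.8, -103.5]
contact_force: [-0.6, 0.9, 0.4]
gripper_width: 0.0004
```

Call:
send_rows(motion=[{"travel":[-0.001,0,0],"spin":0}])

```text
time_s: 8.0
tcp_pos: [0.5116, -0.1245, 0.0474]
eef_rot: [-178.3, -0.8, -103.5]
contact_force: [0.1, -0.1, -1.5]
gripper_width: 0.0002
```

```bash
cat > g.py <<'E'
from h import *
import sys
im,d=shot("side",sys.argv[1]+".png"); b=im[165:195,320:360]
k=b.astype(int); red=k[...,2]-k[...,:2].max(-1); print(red.max(),(red>15).sum(),np.unravel_index(red.argmax(),red.shape))
pts(["stop_pointer","stop_back","stop_face"],("side",))
cv2.imwrite("pics/%sc.png"%sys.argv[1],cv2.resize(b,None,fx=12,fy=12,interpolation=cv2.INTER_CUBIC))
E
python3 g.py s3; python3 d.py
```

```text
18 80 (np.int64(0), np.int64(34))
stop_pointer side 0.63 [ 0.4621 -0.0805  0.0275]
stop_back side 0.65 [ 0.5009 -0.1123  0.0473]
stop_face side 0.98 [ 0.4925 -0.0645  0.0251]
8.2 jig [ 0.0187 -0.1275  0.0474] yaw [-178.33729522   -0.83085197 -103.49472333] Fy 0.19829372969003883
```

Contact force is zero, the ring is gone and the pointer is at jig y = -0.096, so the stop is seated at red. Now I'll back off, rise, and go to the tube's cap.

Call:
send_rows(motion=[{"travel":[0.008,0,0],"spin":0},{"travel":[0.008,0,0],"spin":0},{"travel":[0.005,0,-0.02],"spin":0},{"travel":[0,0,-0.04],"spin":0},{"travel":[0,0,-0.04],"spin":0}])

```text
time_s: 8.62
tcp_pos: [0.4973, -0.1461, 0.1418]
eef_rot: [-179.3, -1.1, -103.6]
contact_force: [1.8, -0.5, 1.0]
gripper_width: 0.0008
```

Call:
send_rows(motion=[{"travel":[0,0,-0.03],"spin":7},{"travel":[0,0,-0.01],"spin":7},{"travel":[0,0,0],"spin":7},{"travel":[0,0,0],"spin":7},{"travel":[0,0,0],"spin":7}])

```text
time_s: 9.03
tcp_pos: [0.4996, -0.1497, 0.1949]
eef_rot: [-178.2, 0.2, -139.3]
contact_force: [0.1, 0.1, 0.3]
gripper_width: 0.0002
```

Call:
send_rows(motion=[{"travel":[0,0,0],"spin":7},{"travel":[0,0,0],"spin":7},{"travel":[0,0,0],"spin":7},{"travel":[0,0,0],"spin":7},{"travel":[0,0,0],"spin":7}])

```text
time_s: 9.45
tcp_pos: [0.4977, -0.1536, 0.1957]
eef_rot: [-178.7, 1.2, -175.1]
contact_force: [-0.3, -0.1, 0.1]
gripper_width: 0.0009
```

Call:
send_rows(motion=[{"travel":[0,0,0],"spin":7},{"travel":[0,0,0],"spin":7},{"travel":[0,0,0],"spin":4},{"travel":[0,0,0],"spin":0}])

```text
time_s: 9.78
tcp_pos: [0.4959, -0.1566, 0.1954]
eef_rot: [-179.2, 1.5, 165.9]
contact_force: [-0.1, 0.3, 0.3]
gripper_width: 0.0001
```

```bash
python3 d.py
```

```text
9.7833 jig [ 0.011  -0.1622  0.1954] yaw [-179.18122481    1.54181738  165.91157587] Fy 0.22707284426020635
```

Call:
send_rows(motion=[{"travel":[0.002,0.038,0],"spin":0},{"travel":[0.002,0.038,0],"spin":0},{"travel":[0.002,0.038,0],"spin":0},{"travel":[0.002,0.038,0],"spin":0},{"travel":[0.002,0.038,0],"spin":0}])

```text
time_s: 10.2
tcp_pos: [0.531, 0.0268, 0.1926]
eef_rot: [-179.1, 1.5, 165.9]
contact_force: [1.1, -0.2, 0.3]
gripper_width: 0.0002
```

Call:
send_rows(motion=[{"travel":[0.002,0.038,0],"spin":0},{"travel":[0.002,0.038,0],"spin":0},{"travel":[0.002,0.038,0],"spin":0},{"travel":[0.002,0.038,0],"spin":0},{"travel":[0.002,0.038,0],"spin":0}])

```text
time_s: 10.62
tcp_pos: [0.567, 0.2202, 0.1901]
eef_rot: [-179.2, 1.6, 166.7]
contact_force: [1.5, 0.1, 0.5]
gripper_width: 0.0001
```

Call:
send_rows(motion=[{"travel":[0,0.01,0.03],"spin":0},{"travel":[0,0,0.03],"spin":0},{"travel":[0,0,0.01],"spin":0},{"travel":[0,0,0],"spin":0}])

```text
time_s: 10.95
tcp_pos: [0.5742, 0.2366, 0.1182]
eef_rot: [-179.3, 1.7, 167.7]
contact_force: [0.4, -0.7, -0.5]
gripper_width: 0.0006
```

```bash
python3 d.py
```

```text
10.95 jig [-0.0047  0.2384  0.1182] yaw [-179.30640096    1.73055478  167.69038739] Fy -0.6202696099636112
```

```bash
cat > k.py <<'E'
from h import *
import sys
im,_=shot("top",sys.argv[1]+"t.png"); i2,_=shot("side",sys.argv[1]+"s.png")
a=cv2.resize(im[170:290,180:440],(780,360),interpolation=cv2.INTER_CUBIC)
cv2.imwrite("pics/%sA.png"%sys.argv[1],a)
b=cv2.resize(i2[150:300,250:420],None,fx=3.9,fy=3.9,interpolation=cv2.INTER_CUBIC); cv2.imwrite("pics/%sB.png"%sys.argv[1],b)
O=np.array([.5231,.0037]); Rm=R.from_euler('z',-13.5,degrees=True)
for t in ["stop_pointer","stop_face","tab_red","tab_white","tab_yellow","tube_cap","tube_end"]:
    for n in("side","top"):
        for d in r.pinpoint(n,t)[:1]:
            p=w(n,d["at"]); j=Rm.inv().apply(p-[*O,0]); print(t,n,round(d["conf"],2),np.round(j,4))
E
python3 k.py k1
```

```text
stop_pointer side 0.59 [-0.0401 -0.0936  0.0259]
stop_pointer top 0.85 [-0.0397 -0.0989  0.0229]
stop_face side 0.94 [-0.0164 -0.07    0.0261]
stop_face top 0.86 [-0.0067 -0.0715  0.025 ]
tab_red side 0.39 [-0.0463 -0.0945  0.0134]
tab_red top 0.61 [-0.0412 -0.0958  0.0087]
tab_white side 0.64 [-0.0114  0.0009  0.069 ]
tab_white top 0.67 [-0.0429 -0.1359  0.0165]
tab_yellow side 0.69 [-0.011  -0.0001  0.0652]
tab_yellow top 0.65 [-0.0449 -0.0516  0.0164]
tube_cap side 0.92 [-0.0107  0.1869  0.0258]
tube_cap top 0.56 [-0.0105  0.1854  0.0242]
tube_end side 0.63 [-0.0104  0.0388  0.031 ]
tube_end top 0.94 [-0.0103  0.0368  0.0272]
```

View pics/k1A.png

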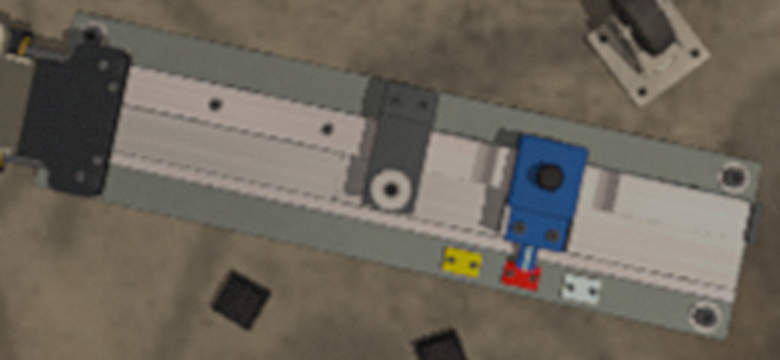

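The top crop shows the pointer (525,255) over the red tab (520,275), with no ring around the knob. The stop is seated. Now I'll descend behind the cap.

Call:
send_rows(motion=[{"travel":[0.003,0,0.03],"spin":0},{"travel":[0.003,0,0.03],"spin":0},{"travel":[0.002,0,0.015],"spin":0},{"travel":[0,0,0],"spin":1.2},{"travel":[0,0,0],"spin":0}])

```text
time_s: 12.17
tcp_pos: [0.5713, 0.2394, 0.0451]
eef_rot: [-179.7, 2.1, 166.3]
contact_force: [0.8, -0.2, 1.1]
gripper_width: 0.0003
```

```bash
python3 d.py
```

```text
12.1667 jig [-0.0082  0.2404  0.0451] yaw [-179.73266547    2.09459668  166.29424775] Fy 0.031127788507884325
```

Call:
send_rows(motion=[{"travel":[0.002,0,0.009],"spin":0},{"travel":[0.001,0,0.007],"spin":0},{"travel":[0,0,0.001],"spin":0},{"travel":[0,-0.005,0],"spin":0},{"travel":[0,-0.005,0],"spin":0}])

```text
time_s: 12.58
tcp_pos: [0.5685, 0.2319, 0.0296]
eef_rot: [-179.9, 2.3, 166.4]
contact_force: [0.5, -0.3, 0.6]
gripper_width: 0.0007
```

Call:
send_rows(motion=[{"travel":[0,-0.005,0],"spin":0},{"travel":[0,-0.005,0],"spin":0},{"travel":[0,-0.005,0],"spin":0},{"travel":[0,-0.005,0],"spin":0}])

```text
time_s: 12.92
tcp_pos: [0.5638, 0.2104, 0.0313]
eef_rot: [180.0, 2.4, 166.4]
contact_force: [0.3, 0.0, -0.6]
gripper_width: 0.0003
```

```bash
python3 d.py
```

```text
12.9167 jig [-0.0086  0.2105  0.0313] yaw [179.95682899   2.36793168 166.35189243] Fy 0.09242814935723433
```

Call:
send_rows(motion=[{"travel":[0.001,-0.004,0.003],"spin":0},{"travel":[0,-0.004,0.002],"spin":0},{"travel":[0,-0.004,0.001],"spin":0},{"travel":[0,-0.004,0],"spin":0},{"travel":[0,-0.004,0],"spin":0}])

```text
time_s: 13.33
tcp_pos: [0.5596, 0.1904, 0.0262]
eef_rot: [179.7, 2.6, 166.3]
contact_force: [-0.2, 2.8, 0.0]
gripper_width: 0.001
```

Call:
send_rows(motion=[{"travel":[0,-0.004,0],"spin":0},{"travel":[0,-0.004,0],"spin":0},{"travel":[0,-0.004,0],"spin":0}])

```text
time_s: 13.58
tcp_pos: [0.5567, 0.1783, 0.0262]
eef_rot: [179.7, 2.6, 166.4]
contact_force: [-0.1, 1.7, -0.0]
gripper_width: 0.0005
```

```bash
python3 d.py
```

```text
13.5833 jig [-0.008   0.1776  0.0262] yaw [179.65252687   2.5817568  166.36991812] Fy 1.6104610575678215
```

Call:
send_rows(motion=[{"travel":[0,-0.004,0],"spin":0},{"travel":[0,-0.004,0],"spin":0},{"travel":[0,-0.004,0],"spin":0},{"travel":[0,-0.004,0],"spin":0},{"travel":[0,-0.004,0],"spin":0}])

```text
time_s: 14.0
tcp_pos: [0.5517, 0.1567, 0.0262]
eef_rot: [179.6, 2.6, 166.4]
contact_force: [0.1, 2.5, 0.9]
gripper_width: 0.0006
```

Call:
send_rows(motion=[{"travel":[0,-0.004,0],"spin":0},{"travel":[0,-0.004,0],"spin":0},{"travel":[0,-0.004,0],"spin":0},{"travel":[0,-0.004,0],"spin":0},{"travel":[0,-0.004,0],"spin":0}])

```text
time_s: 14.42
tcp_pos: [0.5466, 0.1351, 0.0262]
eef_rot: [179.6, 2.6, 166.4]
contact_force: [1.1, 2.3, 0.4]
gripper_width: 0.0004
```

Call:
send_rows(motion=[{"travel":[0,-0.004,0],"spin":0},{"travel":[0,-0.004,0],"spin":0},{"travel":[0,-0.004,0],"spin":0},{"travel":[0,-0.003,0],"spin":0},{"travel":[0,0,0],"spin":0}])

```text
time_s: 14.83
tcp_pos: [0.5425, 0.1182, 0.0261]
eef_rot: [179.6, 2.6, 166.4]
contact_force: [1.0, 2.0, 0.5]
gripper_width: 0.0001
```

```bash
python3 d.py; python3 k.py k2 | grep -E "tube|face"
```

```text
14.8333 jig [-0.0079  0.1159  0.0261] yaw [179.63663342   2.61343086 166.3582294 ] Fy 2.1617568986681612
stop_face side 0.7 [-0.0359 -0.0978  0.0264]
stop_face top 0.56 [-0.0074 -0.0741  0.0268]
tube_cap side 0.52 [-0.0067  0.0985  0.0267]
tube_cap top 0.73 [-0.0101 -0.0514  0.026 ]
tube_end side 0.76 [-0.0073 -0.0545  0.031 ]
tube_end top 0.76 [-0.0073 -0.0532  0.0251]
```

About 19 mm remain. I'll go 12 mm, then take small steps.

Call:
send_rows(motion=[{"travel":[0,-0.003,0],"spin":0},{"travel":[0,-0.003,0],"spin":0},{"travel":[0,-0.003,0],"spin":0},{"travel":[0,-0.002,0],"spin":0}])

```text
time_s: 15.97
tcp_pos: [0.5407, 0.1085, 0.0263]
eef_rot: [179.5, 2.7, 166.4]
contact_force: [0.2, 2.2, 0.3]
gripper_width: 0.0007
```

Call:
send_rows(motion=[{"travel":[0,-0.001,0],"spin":0},{"travel":[0,-0.001,0],"spin":0}])

```text
time_s: 16.13
tcp_pos: [0.5402, 0.106, 0.0263]
eef_rot: [179.5, 2.7, 166.4]
contact_force: [0.0, 2.0, -1.6]
gripper_width: 0.0008
```

Call:
send_rows(motion=[{"travel":[0,-0.001,0],"spin":0}])

```text
time_s: 16.22
tcp_pos: [0.5399, 0.1049, 0.0263]
eef_rot: [179.5, 2.7, 166.4]
contact_force: [0.3, 0.5, -1.2]
gripper_width: 0.0005
```

Call:
send_rows(motion=[{"travel":[0,-0.001,0],"spin":0}])

```text
time_s: 16.3
tcp_pos: [0.5397, 0.1038, 0.0263]
eef_rot: [179.5, 2.7, 166.4]
contact_force: [0.6, 1.5, -1.1]
gripper_width: 0.0004
```

Call:
send_rows(motion=[{"travel":[0,-0.001,0],"spin":0}])

```text
time_s: 16.38
tcp_pos: [0.5394, 0.1027, 0.0263]
eef_rot: [179.5, 2.7, 166.4]
contact_force: [1.3, 1.2, -0.6]
gripper_width: 0.0003
```

Call:
send_rows(motion=[{"travel":[0,-0.001,0],"spin":0}])

```text
time_s: 16.47
tcp_pos: [0.5392, 0.1017, 0.0263]
eef_rot: [179.5, 2.7, 166.4]
contact_force: [-0.0, 2.0, -0.2]
gripper_width: 0.0003
```

Call:
send_rows(motion=[{"travel":[0,-0.001,0],"spin":0}])

```text
time_s: 16.55
tcp_pos: [0.539, 0.1007, 0.0263]
eef_rot: [179.5, 2.7, 166.4]
contact_force: [0.6, 1.5, 0.2]
gripper_width: 0.0003
```

Call:
send_rows(motion=[{"travel":[0,-0.0006,0],"spin":0}])

```text
time_s: 16.63
tcp_pos: [0.5388, 0.1, 0.0263]
eef_rot: [179.5, 2.7, 166.4]
contact_force: [-0.3, 1.1, -0.4]
gripper_width: 0.0003
```

Call:
send_rows(motion=[{"travel":[0,-0.0006,0],"spin":0}])

```text
time_s: 16.72
tcp_pos: [0.5387, 0.0993, 0.0263]
eef_rot: [179.5, 2.7, 166.4]
contact_force: [-0.3, 2.3, -0.3]
gripper_width: 0.0005
```

Call:
send_rows(motion=[{"travel":[0,-0.0006,0],"spin":0}])

```text
time_s: 16.8
tcp_pos: [0.5385, 0.0987, 0.0263]
eef_rot: [179.5, 2.7, 166.4]
contact_force: [-0.2, 0.8, -0.8]
gripper_width: 0.0003
```

```bash
python3 d.py; python3 k.py k3 | grep -E "tube|face|pointer"
```

```text
16.8 jig [-0.0072  0.096   0.0263] yaw [179.49627185   2.71649489 166.38986933] Fy 0.7059903510824034
stop_pointer side 0.3 [ 0.021  -0.2319  0.0374]
stop_pointer top 0.8 [-0.0378 -0.0955  0.024 ]
stop_face side 0.57 [-0.0131 -0.0728  0.0262]
stop_face top 0.63 [-0.0055 -0.0756  0.0277]
tube_cap side 0.55 [-0.0088  0.0812  0.027 ]
tube_cap top 0.7 [-0.0092  0.0013  0.0095]
tube_end side 0.58 [-0.0102 -0.0734  0.0331]
tube_end top 0.72 [-0.0098 -0.0693  0.0265]
```

Call:
send_rows(motion=[{"travel":[0,-0.0006,0],"spin":0}])

```text
time_s: 17.68
tcp_pos: [0.5385, 0.0983, 0.0263]
eef_rot: [179.5, 2.7, 166.4]
contact_force: [-0.8, 2.1, 0.4]
gripper_width: 0.0003
```

Call:
send_rows(motion=[{"travel":[0,-0.0006,0],"spin":0}])

```text
time_s: 17.77
tcp_pos: [0.5384, 0.098, 0.0262]
eef_rot: [179.5, 2.7, 166.4]
contact_force: [-1.0, 2.4, -0.3]
gripper_width: 0.0007
```

Call:
send_rows(motion=[{"travel":[0,-0.0006,0],"spin":0}])

```text
time_s: 17.85
tcp_pos: [0.5383, 0.0977, 0.0263]
eef_rot: [179.4, 2.7, 166.4]
contact_force: [-1.4, 2.2, -0.3]
gripper_width: 0.0008
```

Call:
send_rows(motion=[{"travel":[0,-0.001,0],"spin":0}])

```text
time_s: 17.93
tcp_pos: [0.5383, 0.0972, 0.0263]
eef_rot: [179.4, 2.8, 166.4]
contact_force: [-0.7, 6.2, -0.7]
gripper_width: 0.0003
```

Call:
send_rows(motion=[{"travel":[0,-0.001,0],"spin":0}])

```text
time_s: 18.02
tcp_pos: [0.5384, 0.0971, 0.0264]
eef_rot: [179.3, 2.8, 166.4]
contact_force: [-2.5, 8.4, 0.5]
gripper_width: 0.0002
```

Call:
send_rows(motion=[{"travel":[0,-0.001,0],"spin":0}])

```text
time_s: 18.1
tcp_pos: [0.5384, 0.0971, 0.0264]
eef_rot: [179.2, 2.8, 166.4]
contact_force: [-1.8, 7.3, -2.3]
gripper_width: 0.0006
```

The tube stopped against the stop: 7–8 N with no further movement, below the 12 N needed to push the stop out. Now I'll back off and rise.

Call:
send_rows(motion=[{"travel":[0,0.003,0],"spin":0},{"travel":[0,0.008,0],"spin":0},{"travel":[0,0.015,0],"spin":0},{"travel":[0,0.015,0],"spin":0},{"travel":[0,0.005,-0.02],"spin":0}])

```text
time_s: 18.52
tcp_pos: [0.5468, 0.1429, 0.0443]
eef_rot: [179.5, 2.6, 166.2]
contact_force: [1.1, -0.3, -0.2]
gripper_width: 0.0003
```

Call:
send_rows(motion=[{"travel":[0,0.02,-0.035],"spin":0},{"travel":[0,0.03,-0.02],"spin":0},{"travel":[0,0.03,0],"spin":0},{"travel":[0,0.02,0],"spin":0},{"travel":[0,0,0],"spin":0}])

```text
time_s: 18.93
tcp_pos: [0.5713, 0.2523, 0.107]
eef_rot: [179.3, 2.8, 166.4]
contact_force: [0.7, 0.5, 0.4]
gripper_width: 0.0004
```

```bash
python3 d.py; python3 k.py k4; python3 -c "
from h import *
pts(['castor','clear_tub','end_cap'])"
```

```text
18.9333 jig [-0.0112  0.253   0.107 ] yaw [179.34071896   2.80574094 166.36832963] Fy 0.653294083583955
stop_pointer side 0.9 [-0.0384 -0.0925  0.0299]
stop_pointer top 0.63 [-0.0393 -0.097   0.0225]
stop_face side 0.56 [-0.0141 -0.0707  0.0263]
stop_face top 0.74 [-0.008  -0.0738  0.0262]
tab_red side 0.57 [-0.0466 -0.092   0.0141]
tab_red top 0.58 [-0.0435 -0.0941  0.0108]
tab_white side 0.54 [-0.0449 -0.1393  0.0129]
tab_white top 0.51 [-0.1103 -0.0623  0.0041]
tab_yellow side 0.53 [-0.0466 -0.0536  0.0166]
tab_yellow top 0.48 [-0.0453 -0.0549  0.0153]
tube_cap side 0.57 [-0.0082  0.0788  0.0253]
tube_cap top 0.9 [-0.0073  0.0756  0.0259]
tube_end side 0.6 [-0.0093 -0.0754  0.0317]
tube_end top 0.59 [-0.011  -0.0697  0.0273]
castor top 0.94 [ 0.6131 -0.1596 -0.0011]
clear_tub top 0.7 [0.5138 0.0084 0.0655]
end_cap side 0.58 [0.4429 0.1092 0.0008]
end_cap side 0.46 [ 0.4059 -0.0195 -0.0005]
end_cap top 0.7 [ 0.4058 -0.0292 -0.0023]
end_cap top 0.53 [ 0.4436  0.1044 -0.0023]
```

View pics/k4A.png

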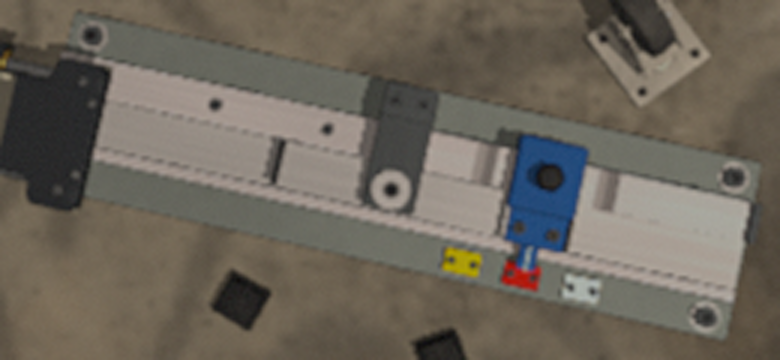

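View pics/k4B.png

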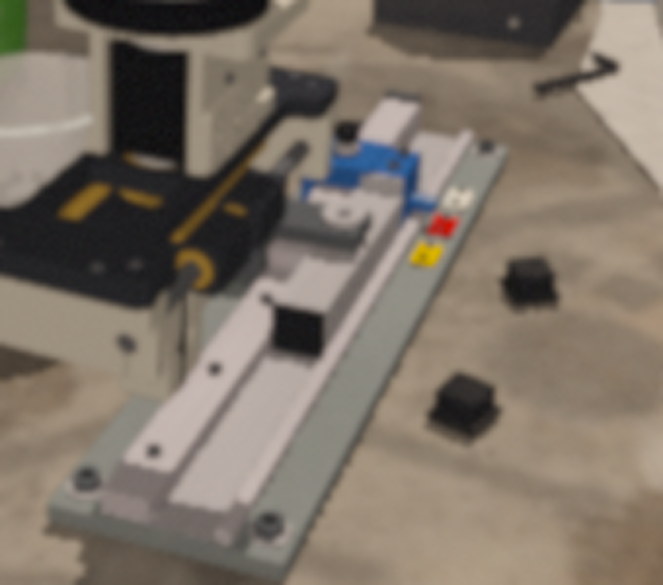

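The top view has the stop in the same place as before the tube push, its pointer at the red tab (525,260), and the tube up against the face at about (500,215). The side view shows no red ring under the knob (347,130), and the gripper is clear of everything. Handing in.

```bash
python3 -c "
from h import *
print(r.close_job())"
```

```text
the job is handed in; nothing more can be done
None
```

The jig is set up and the job is handed in at about 20 s of robot time. The blue stop is in the notch at the red tab and the tube's open end rests against it.

- **Stop:** I pushed it from behind, through the white notch, until the push force fell to zero at the red notch. In the last views the pointer reads jig y of about -0.0925 (side camera) and -0.097 (top camera), against -0.095 for the notch. No red ring shows under the knob. The stop looks unmoved from before the tube push.
- **Tube:** I pushed it by the black cap at about 2 N until it stopped moving with 7–8 N on the fingers. That is below the 12 N or so that would push the stop out. The networks put the open end at -0.070 to -0.075 and the stop's face at -0.071 to -0.074, so they agree to within their accuracy.
- **Other things:** The castor and both end caps are where they started, within measuring error. The arm felt no unexpected forces and was clear of everything when I handed in.
- **Checks that failed:** The last tub detection was false; it reported the bush instead. So I did not re-measure the tub, but the arm never went near it. A few other detections during the work were also false (for example one white tab), and I ignored them.

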